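# Shim the positioner platform of a probe station

## Robot

A 6-joint arm with a two-finger parallel gripper is mounted at the origin on the work surface. World frame = base frame: x ahead of the robot, y to its left, z up, the work surface at z = 0. Lengths are in m, angles in degrees, forces in N, time in s.
With the tool pointing down it reaches from about 0.3 to 0.85 m from the base axis. Payload 4.2 kg.
Tool frame: the origin (TCP) lies on the centre line of the jaws, within the pads' length; the fingertips stand 17 mm ahead of it and the grasp point (between the pads) lies 2 mm behind it; z points along the fingers, y is the direction in which the jaws open and shut (so a half turn about z gives the same grasp; the last joint's range is limited). The gripper opens to 91 mm and grips with 3 to 60 N. Pads are 32 mm wide; open, the fingers measure 118 mm over their backs; the gripper's body (76 mm by 178 mm) begins 60 mm behind the grasp point.
Start: joints at [-65.088, 18.312, 89.639, -0, 72.044, -1.146], TCP at [0.253, -0.517, 0.231] pointing down, gripper open.
Joint ranges: [-177.97, 177.97], [-48.28, 115.42], [12.27, 149.76], [-77.06, 257.06], [2.81, 150.46], [-146.56, 146.56]. Speed limits (degrees/s): [147.25, 147.25, 180, 180, 180, 180].

## Interface

Orientations are given as [roll, pitch, yaw] about the fixed x, y, z axes, in that order (R = Rz(yaw) Ry(pitch) Rx(roll)).
In Python, from station import robot gives the robot as it stands.
- The arm moves only by the tool move_arm, never from a script. Its argument "commands" is a list of rows, each a list of 3 entries, a list of its own where there are three numbers: the shift along the tool's x, y, z in cm, then the turn, a rotation vector about the tool's x, y, z in degrees, then the opening, from -1 (shut) to 1 (fully open), so that 0 is half open. In form: [[[dx, dy, dz], [rx, ry, rz], jaw], ...]. A call has 1 to 8 rows; each row is the pose to reach, as a shift and turn from the pose measured when the call began, along the tool's axes at that moment; what a row does not reach only later rows make up. A row lasts 1/8 s, in which the tool goes at most 62.5 mm and 10.7 degrees, less where a joint would pass 70% of its speed; a pose out of reach is approached as far as the arm can. A call with a gripper value outside its range is refused whole. The fingers move at their own pace and stop on an object; the grip force is fixed at half the most. Time passes only in rows, so rows that repeat a pose let the fingers close. It gives the time, the measured TCP pose, the force and the opening at its end, in the units of the state.
- robot.get_obs(): the state, without advancing time (a new reading comes with each control period).
- robot.capture(name): name is "scene" or "top"; returns a dict with "image" (400x640x3 uint8, red, green, blue), "fov_y" (degrees; the focal length in pixels is half the picture's height over the tangent of half this angle, whatever the lens; pixels are square), "cx", "cy" (the principal point, pixels), "extrinsics" (4x4, takes a point from camera to world coordinates). Camera axes: x right, y up, looking along -z (the intrinsics and any distortion apply to the point x, -y, -z); pixel columns grow to the right and rows downward; lengths in m; the calibration is good to about 2 mm. A picture is of the moment at which its call begins. There is no depth.
- robot.hand_in(): hands the job in, once; it reports no verdict.
The state is a dict: "clock": time; "q": joint angles; "dq": joint speeds; "joint_efforts": joint torques, N m; "ee_pos": TCP position; "orientation": TCP orientation; "force": force on the tool from outside, world axes, zero at the start; "ft_torque": the same for the moment, N m; "gripper_width": finger opening in m.
Only numpy, scipy, OpenCV 4.12 (cv2) and the standard library are available. Lean on these libraries where they do the work, as an engineer would, in place of code of your own. Each camera call takes 0.05 s, during which the arm holds its last target. There are 200 camera calls.

## Task

Pull the accessory drawer fully out to its stop, leave it open, and take the orange leveling wedge from it. On the steel base plate, push the wedge nose first and straight in under the middle of the hinged platform's front lip (yellow mark) until the lip just lifts off its two brass rest studs, about 4 mm and no more than 6. Finish while still gripping the wedge there, flat on the base plate and carrying the platform by itself; leave the two black caps and the screwdriver alone.

Things in the scene. Friction and masses are not known exactly. Their poses are not given: they have to be found in the camera images.
- cabinet: Grey one-drawer accessory cabinet with a blue drawer front, 260 (x) x 260 (y) x 95 mm (z), fixed to the table, standing left or right of the platform fixture. Origin: centre of its underside; x axis points from the drawer front into the cabinet, z up.
- cabinet_drawer0 (a joint): Drawer slide, m: 0 shut, grows as it comes out (along the cabinet's -x), 0.18 at its stop; about 1 N to move, stays where left; starts shut or nearly so. The drawer is a tray 224 mm (y) x 215 mm (x) inside, its floor 22 mm above the table, side and back walls up to 73 mm, front up to 83 mm.
- cabinet_drawer0_handle (a point): Middle of the drawer's steel bar handle: a round bar 11 mm thick, 120 mm long along the cabinet's y, 57 mm above the table and 38 mm below the cabinet's top; its centre line stands 35 mm off the drawer front, with 29 mm of free space behind the bar.
- wedge_grip (a point): Centre (half-way up) of the grip block of the loose orange wedge, which lies flat in the front half of the drawer, nose towards the cabinet within 20 degrees, hidden while it is shut, clear of the cabinet's top once fully out. x axis points from block to nose, z up. Block: 26 (x) x 30 (y) x 48 mm high, gripped across y from above; the wedge's underside is 24 mm below this point.
- wedge: The orange leveling wedge, about 0.12 kg; origin under the centre of the grip block, at the underside; axes as for wedge_grip. From the block's front face a ramp 80 mm long, 30 mm wide, falls to the nose: 21 mm high at the block, 5 mm at the nose (1 in 5). The nose edge is 93 mm along x from the origin.
- fixture: Steel base plate, 350 (x) x 240 (y) x 8 mm, fixed. Origin: on the table below the platform's hinge line; x axis from the platform's front lip to the hinge (the way to push), z up. The lip is at x = -160 mm; before it 170 mm of bare plate with two black guide lines at the middle. Two brass rest studs, 18 mm thick, 85 mm either side of the middle, 20 mm behind the lip.
- platform: Aluminium plate 200 mm wide (y) and 10 mm thick, hinged at its far side so that its front lip swings up, with a black probe positioner on it (up to 100 mm above the table, starting 75 mm behind the lip). Origin: on the hinge line at the plate's underside; axes as for the fixture while at rest. Gravity holds it down on the studs: lifting the lip takes about 3 to 6 N.
- lip (a point): Middle of the lower edge of the platform's front lip (below the yellow mark). At rest it is 22 mm above the table, 14 mm above the base plate's top, so the ramp first touches it when the nose is 45 mm past the lip; each further 5 mm of push lifts it 1 mm.
- cap_a: Black round cap, 48 mm across, 34 mm high, standing on the table at the left edge of the work area; origin: centre of its underside. Leave alone.
- cap_b: Another such cap, at the left or right edge of the work area. Leave alone.
- driver: Screwdriver, about 190 mm long and 26 mm thick, lying roughly along x at the left or right edge of the work area; origin: on the table under about its middle, x axis along it. Leave alone.

How it is judged (in metres and radians):
On the way:
1. the drawer is pulled out to its stop (value of joint cabinet_drawer0 above 0.174 m), for 0.1 s.
At the end, for the whole second after the job is handed in: Lip 1.5 to 6.5 mm off its studs, at rest, carried by the wedge alone, no arm or finger on the platform; wedge flat on the base plate (0.08 rad), straight in (0.2 rad), nose at least 45 mm under the lip, within 35 mm of its middle, still gripped (over 1 N); drawer still open (over 140 mm) (z of lip in the frame of fixture between 0.0235 and 0.0285 m and contact force between wedge and platform above 0.5 N and contact force between wedge and fixture above 0.3 N and contact force between the fingers and wedge above 1 N and contact force between each of the arm, the fingers and platform below 0.3 N and angle between wedge's own z axis and vertical below 0.08 rad and angle between the x axis of wedge and the x axis of fixture, either way round below 0.2 rad and x of wedge in the frame of fixture above -0.208 m and y of wedge in the frame of fixture between -0.035 and 0.035 m and linear speed of wedge below 0.01 m/s and value of joint cabinet_drawer0 above 0.14 m); the arm keeps its last pose, push and grip.
It fails at once if a black cap or the screwdriver is moved by more than 30 mm (distance of any of cap_a, cap_b, driver from where it was at the start of the episode above 0.03 m).
It also fails if it takes over 54 s, if anything falls off the work surface, if the arm or the gripper's body presses on something with over 40 N, if the wrist force passes 120 N, or if a joint passes its speed limit or range.

## Working session

There is one attempt and no reset: what is moved stays moved. The work goes in short steps, Python scripts to look and compute and a tool call to move; the robot and the scene stay as the last step left them, time stands still between calls to the robot, and variables do not carry over. Pictures are saved under pics/ and viewed, about 8 in all and at most 12, crops included, and the job is handed in when it is done.

Besides the shell and the picture viewer there is one more tool, called after "Call:" by a JSON object that holds its "op" and its "data", one argument or row to a line. move_arm: Moves the arm, as the interface text tells. Its arguments: {"type":"object","properties":{"commands":{"type":"array"}},"required":["commands"]}

```bash
mkdir -p pics; cat > h.py <<'E'
import numpy as np, cv2
from station import robot
from scipy.spatial.transform import Rotation as R
def cap(n,f=None):
    c=robot.capture(n)
    if f: cv2.imwrite('pics/'+f,c['image'][:,:,::-1])
    return c
def ray(c,uv,z):
    f=200/np.tan(np.radians(c['fov_y'])/2);u,v=uv
    d=np.array([(u-c['cx'])/f,-(v-c['cy'])/f,-1]);E=np.array(c['extrinsics'])
    d=E[:3,:3]@d;o=E[:3,3];return o+d*(z-o[2])/d[2]
def proj(c,p):
    f=200/np.tan(np.radians(c['fov_y'])/2);E=np.array(c['extrinsics'])
    q=E[:3,:3].T@(np.array(p)-E[:3,3]);return c['cx']+f*q[0]/-q[2],c['cy']-f*q[1]/-q[2]
def rel(p,o=None,yaw=None):
    s=robot.get_obs();r=R.from_euler('xyz',s['orientation'],degrees=True)
    return r.inv().apply(np.array(p)-s['ee_pos'])*100
E
python3 - <<'E'
from h import *
a=cap('scene','s0.png');b=cap('top','t0.png')
for c in(a,b):print({k:v for k,v in c.items() if k!='image'})
print(robot.get_obs())
E
```

```text
{'fov_y': 44.240189245988184, 'cx': 319.5152181079018, 'cy': 206.747314118507, 'extrinsics': array([[-0.89298961, -0.33071913,  0.30527762,  1.08231987],
       [ 0.44992813, -0.67341686,  0.58657856,  0.86994496],
       [ 0.01158635,  0.66116154,  0.7501541 ,  1.14779676],
       [ 0.        ,  0.        ,  0.        ,  1.        ]])}
{'fov_y': 46.057470592419534, 'cx': 319.9529511408169, 'cy': 199.15416924890104, 'extrinsics': array([[ 0.01376015,  0.99282357, -0.118794  ,  0.45561605],
       [-0.99988845,  0.01435278,  0.00413456, -0.01591797],
       [ 0.00580991,  0.11872385,  0.99291031,  1.41595033],
       [ 0.        ,  0.        ,  0.        ,  1.        ]])}
{'clock': 0.1, 'q': array([-6.50883922e+01,  1.83475038e+01,  8.96987378e+01, -1.68036657e-03,
        7.20427357e+01, -1.14747421e+00]), 'dq': array([-0.01197812, -0.0922443 , -0.18949537,  0.0694932 , -0.08915957,
       -0.00129227]), 'joint_efforts': array([ 5.80852575e-04, -4.13332164e+01, -2.32509434e+01,  7.29283271e-02,
        4.22065007e-02, -6.57252122e-05]), 'ee_pos': array([ 0.25240061, -0.51618166,  0.23021367]), 'orientation': array([-1.79911009e+02, -1.84462625e-04,  2.60596011e+01]), 'force': array([-0.05611357, -0.91454619,  0.08456732]), 'ft_torque': array([-0.08005094, -0.00389727, -0.00446191]), 'gripper_width': 0.09121996422464007}
```

```bash
ls; ls -d station* 2>/dev/null
```

```text
h.py
pics
```

View pics/s0.png

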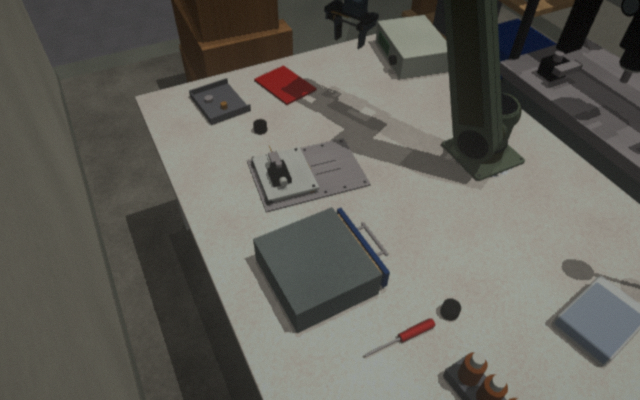

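View pics/t0.png

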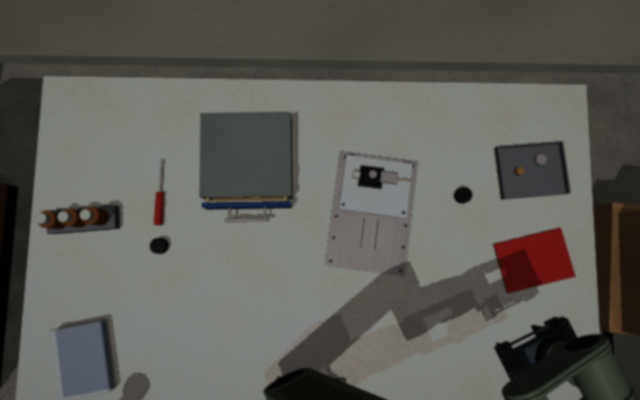

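The top view shows the cabinet at about (247,155) and its handle at (249,215). The plate is at (372,212) with guide lines near (369,233), the caps are at (159,245) and (462,194), and the driver is at (160,195). I'll enlarge the central part.

```bash
python3 - <<'E'
import cv2
i=cv2.imread('pics/t0.png')[95:285,190:430]
cv2.imwrite('pics/t0c.png',cv2.convertScaleAbs(cv2.resize(i,None,fx=3.3,fy=3.15,interpolation=cv2.INTER_CUBIC),alpha=1.5))
E
```

```text
(no output)
```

View pics/t0c.png

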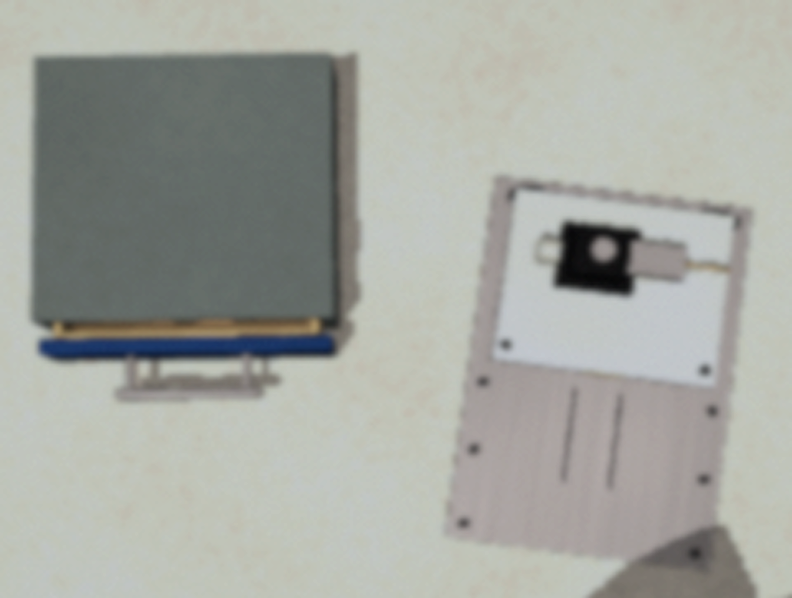

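The crop shows the bar handle at (116–263, 394), the cabinet top corners, the plate with its guide lines, and the lip edge (494,360)–(713,386). I'll turn these into positions.

```bash
cat >> h.py <<'E'
E
python3 - <<'E'
from h import *
c=cap('top')
P=lambda x,y,z:ray(c,(190+x/3.3,95+y/3.15),z)
for n,p in dict(bL=(116,394,.057),bR=(263,394,.057),tl=(33,57,.095),tr=(333,53,.095),br=(335,328,.095),bl=(32,322,.095),g1a=(575,388,.008),g1b=(563,482,.008),g2a=(621,394,.008),g2b=(610,489,.008),lL=(494,360,.032),lR=(713,386,.032),pTL=(494,176,.008),pTR=(752,210,.008),pBL=(445,537,.008)).items(): print(n,P(*p).round(4))
h=(P(116,394,.057)+P(263,394,.057))/2; print('handle',h, rel(h))
print('driver', [ray(c,p,.01).round(3) for p in((159,222),(163,160))],'cap',ray(c,(159,243),.034),ray(c,(462,194),.034))
E
```

```text
bL [0.5533 0.2515 0.057 ]
bR [0.5552 0.1229 0.057 ]
tl [0.8588 0.3282 0.095 ]
tr [0.8667 0.066  0.095 ]
br [0.6126 0.059  0.095 ]
bl [0.6142 0.3183 0.095 ]
g1a [ 0.5685 -0.1555  0.008 ]
g1b [ 0.4793 -0.1449  0.008 ]
g2a [ 0.5634 -0.1973  0.008 ]
g2b [ 0.4733 -0.1873  0.008 ]
lL [ 0.5919 -0.0804  0.032 ]
lR [ 0.5702 -0.2766  0.032 ]
pTL [ 0.7733 -0.08    0.008 ]
pTR [ 0.7434 -0.3185  0.008 ]
pBL [ 0.4263 -0.039   0.008 ]
handle [0.55425622 0.18721969 0.057     ] [ 58.0180843  -49.91291196  17.39807785]
driver [array([0.548, 0.458, 0.01 ]), array([0.737, 0.456, 0.01 ])] cap [0.48524622 0.44644682 0.034     ] [ 0.64244927 -0.44290665  0.034     ]
```

```bash
cat >> h.py <<'E'
def go(p,yaw):
    s=robot.get_obs();r=R.from_euler('xyz',s['orientation'],degrees=True)
    t=R.from_euler('xyz',[180,0,yaw],degrees=True)
    print('shift',rel(p).round(2),'rot',(r.inv()*t).as_rotvec(degrees=True).round(2),'at',np.round(s['ee_pos'],4),np.round(s['orientation'],1),'clk',round(s['clock'],2),'w',round(s['gripper_width'],4),'F',np.round(s['force'],1))
E
python3 - <<'E'
from h import *
go([.5545,.187,.14],91)
c=cap('scene')
print([proj(c,p) for p in ([.5533,.2515,.057],[.5552,.1229,.057])])
i=cv2.convertScaleAbs(c['image'][200:300,330:430,::-1],alpha=1.5)
cv2.imwrite('pics/s1c.png',cv2.resize(i,None,fx=6,fy=6,interpolation=cv2.INTER_CUBIC))
E
```

```text
shift [ 58.03 -49.89   9.1 ] rot [-7.000e-02 -4.000e-02 -6.494e+01] at [ 0.2524 -0.5162  0.2303] [-179.9   -0.    26.1] clk 0.15 w 0.0911 F [-0.2  0.6  0.4]
[(np.float64(386.0416121949401), np.float64(254.30683644582157)), (np.float64(361.8528743943162), np.float64(221.94957689270865))]
```

View pics/s1c.png

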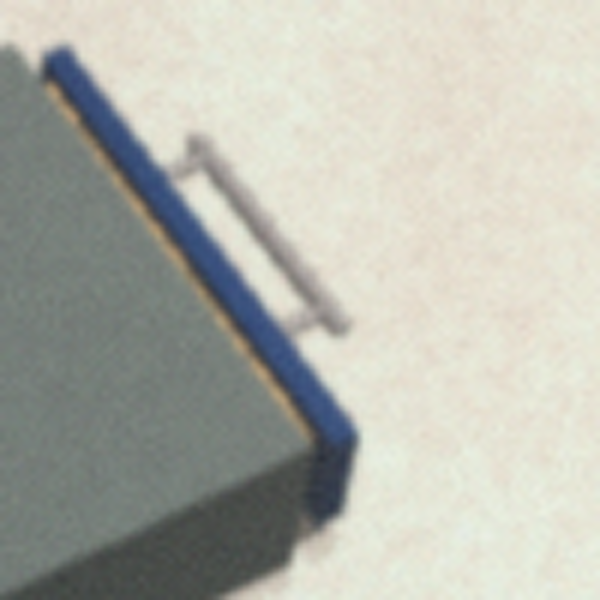

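The scene view puts the bar ends at (362,223) and (387,255), within about 2 px of the top-view estimate. I'll move above the handle.

Call:
{"op": "move_arm", "data": {
  "commands": [
    [[7,-6,0],[0,0,-9],-0.3],
    [[14,-12,0],[0,0,-18],-0.3],
    [[21,-18,0],[0,0,-27],-0.3],
    [[28,-24,0],[0,0,-36],-0.3],
    [[35,-30,2],[0,0,-45],-0.3],
    [[42,-36,4],[0,0,-54],-0.3],
    [[50,-43,6],[0,0,-60],-0.3],
    [[58,-49.9,9],[0,0,-65],-0.3]
  ]
}}

```text
clock: 1.2
ee_pos: [0.4496, -0.0579, 0.1942]
orientation: [179.9, -0.0, 91.2]
force: [0.5, -0.0, -0.3]
gripper_width: 0.0319
```

```bash
python3 -c "
from h import *
go([.5545,.187,.055],91)"
```

```text
shift [24.25 11.   13.94] rot [ 0.05 -0.03  0.23] at [ 0.4496 -0.0579  0.1942] [179.9  -0.   91.2] clk 1.2 w 0.0319 F [ 0.5 -0.  -0.3]
```

Call:
{"op": "move_arm", "data": {
  "commands": [
    [[6,2.7,2],[0,0,0],-0.35],
    [[12,5.4,3],[0,0,0],-0.35],
    [[18,8.2,5],[0,0,0],-0.35],
    [[24.2,11,6],[0,0,0],-0.35],
    [[24.2,11,6],[0,0,0],-0.35],
    [[24.2,11,6],[0,0,0],-0.35],
    [[24.2,11,6],[0,0,0],-0.35]
  ]
}}

```text
clock: 2.08
ee_pos: [0.5538, 0.1851, 0.1345]
orientation: [180.0, 0.0, 91.2]
force: [0.3, -0.4, 0.1]
gripper_width: 0.0296
```

```bash
python3 -c "
from h import *
go([.5545,.187,.055],91)"
```

```text
shift [0.19 0.07 7.95] rot [0.   0.02 0.19] at [0.5538 0.1851 0.1345] [180.    0.   91.2] clk 2.08 w 0.0296 F [ 0.3 -0.4  0.1]
```

Call:
{"op": "move_arm", "data": {
  "commands": [
    [[0.2,0.1,3],[0,0,0],-0.35],
    [[0.2,0.1,6],[0,0,0],-0.35],
    [[0.2,0.1,8],[0,0,0],-0.35],
    [[0.2,0.1,8],[0,0,0],-0.35],
    [[0.2,0.1,8],[0,0,0],-1],
    [[0.2,0.1,8],[0,0,0],-1],
    [[0.2,0.1,8],[0,0,0],-1],
    [[0.2,0.1,8],[0,0,0],-1]
  ]
}}

```text
clock: 3.08
ee_pos: [0.5554, 0.187, 0.0558]
orientation: [179.9, 0.0, 91.2]
force: [-0.1, -1.8, 5.8]
gripper_width: 0.0107
```

Call:
{"op": "move_arm", "data": {
  "commands": [
    [[0,-2,0],[0,0,0],-1],
    [[0,-5,0],[0,0,0],-1],
    [[0,-8,0],[0,0,0],-1],
    [[0,-11,0],[0,0,0],-1],
    [[0,-13,0],[0,0,0],-1],
    [[0,-15,0],[0,0,0],-1],
    [[0,-16,0],[0,0,0],-1],
    [[0,-16,0],[0,0,0],-1]
  ]
}}

```text
clock: 4.08
ee_pos: [0.3938, 0.1819, 0.0558]
orientation: [-180.0, 0.2, 91.4]
force: [-0.1, -7.6, 3.9]
gripper_width: 0.0104
```

Call:
{"op": "move_arm", "data": {
  "commands": [
    [[0.2,-0.5,0],[0,0,0],-1],
    [[0.2,-1,0],[0,0,0],-1],
    [[0.2,-1.5,0],[0,0,0],-1],
    [[0.2,-2,0],[0,0,0],-1],
    [[0.2,-2.3,0],[0,0,0],-1],
    [[0.2,-2.3,0],[0,0,0],-1]
  ]
}}

```text
clock: 4.82
ee_pos: [0.3861, 0.1828, 0.0566]
orientation: [178.2, 0.3, 91.9]
force: [43.2, -24.9, -34.4]
gripper_width: 0.0101
```

Call:
{"op": "move_arm", "data": {
  "commands": [
    [[0,0,0],[0,0,0],-1],
    [[-0.2,0,0],[0,0,0],-0.35],
    [[-0.2,0,0],[0,0,0],-0.35],
    [[-0.2,0,0],[0,0,0],-0.35],
    [[-0.2,0,-4],[0,0,0],-0.35],
    [[-0.2,0,-9],[0,0,0],-0.35],
    [[-0.2,0,-14],[0,0,0],-0.35],
    [[-0.2,0,-16],[0,0,0],-0.35]
  ]
}}

```text
clock: 5.82
ee_pos: [0.3817, 0.1821, 0.2197]
orientation: [177.9, 0.1, 91.9]
force: [0.3, 0.4, -0.6]
gripper_width: 0.0297
```

Call:
{"op": "move_arm", "data": {
  "commands": [
    [[-6,0,0],[0,0,0],1],
    [[-12,0,0],[0,0,0],1],
    [[-18,0,0],[0,0,0],1],
    [[-24,0,0],[0,0,0],1],
    [[-24,0,0],[0,0,0],1],
    [[-24,0,0],[0,0,0],1]
  ]
}}

```text
clock: 6.58
ee_pos: [0.3893, -0.0573, 0.2202]
orientation: [177.9, 0.1, 91.9]
force: [-0.2, -0.1, 0.3]
gripper_width: 0.0867
```

```bash
python3 - <<'E'
from h import *
b=cap('top');a=cap('scene')
t=cv2.resize(cv2.convertScaleAbs(b['image'][130:310,190:310,::-1],alpha=1.5),None,fx=3.3,fy=3.3,interpolation=cv2.INTER_CUBIC)
s=cv2.resize(cv2.convertScaleAbs(a['image'][170:350,310:430,::-1],alpha=1.5),None,fx=3.3,fy=3.3,interpolation=cv2.INTER_CUBIC)
cv2.imwrite('pics/d.png',np.hstack([t,s]))
go([.4,.18,.2],180)
E
```

```text
shift [23.59  1.82  2.05] rot [  1.59   1.68 -87.94] at [ 0.3895 -0.0564  0.2202] [1.779e+02 1.000e-01 9.200e+01] clk 6.67 w 0.0909 F [-0.3  0.6 -0.6]
```

View pics/d.png

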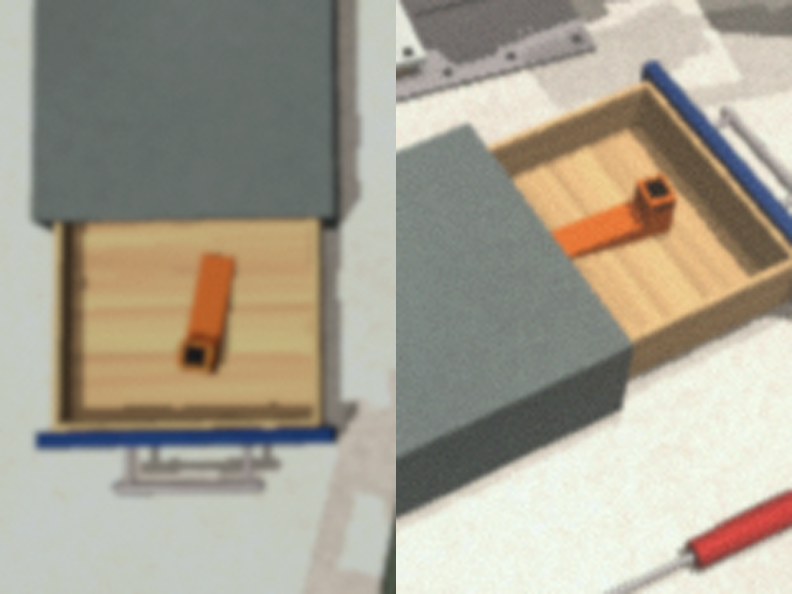

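The drawer is fully out. The wedge block's top shows at crop (197,355) in the top view and at (260,188) in the scene half, and the nose edge is around (219,256). I'll locate it.

```bash
python3 - <<'E'
from h import *
b=cap('top');a=cap('scene')
T=lambda x,y,z:ray(b,(190+x/3.3,130+y/3.3),z)
S=lambda x,y,z:ray(a,(310+x/3.3,170+y/3.3),z)
B=T(197,354,.07);print('block top',B,'scene',S(260,188,.07));N=T(219,256,.027);print('nose',N)
v=N-B;print(np.degrees(np.arctan2(v[1],v[0])),np.hypot(*v[:2]))
im=cv2.cvtColor(b['image'],cv2.COLOR_RGB2HSV)
m=cv2.inRange(im,(3,150,60),(16,255,255));m[:195]=0;m[260:]=0;m[:,:230]=0;m[:,275:]=0
# ramp area only
ys,xs=np.nonzero(m);print(xs.min(),xs.max(),ys.min(),ys.max(),len(xs))
r=(ys<228);
w=[(np.median(xs[ys==y]),y) for y in range(ys.min()+2,229)]
p0=ray(b,w[0],.03);p1=ray(b,w[-1],.037);d=p0-p1;print('ramp yaw',np.degrees(np.arctan2(d[1],d[0])),p0,p1)
print('handle',T(188,487,.057))
go([B[0],B[1],.2],180+np.degrees(np.arctan2(v[1],v[0])))
E
```

```text
block top [0.50431685 0.17724747 0.07      ] scene [0.5023529 0.1813866 0.07     ]
nose [0.59392812 0.16643835 0.027     ]
-6.877924793869284 0.09026083417908304
244 260 207 242 345
ramp yaw -7.665510266065089 [0.5893619  0.16846982 0.03      ] [0.53267484 0.17609946 0.037     ]
handle [0.39016711 0.18327204 0.057     ]
shift [22.92 12.23  2.43] rot [  1.66   1.57 -81.02] at [ 0.3896 -0.0563  0.2202] [1.779e+02 1.000e-01 9.210e+01] clk 6.78 w 0.0913 F [-0.8  0.3  0.6]
```

Call:
{"op": "move_arm", "data": {
  "commands": [
    [[4,2,0],[0.2,0.2,-10],1],
    [[8,4,0],[0.5,0.5,-20],1],
    [[12,6,0],[0.8,0.8,-30],1],
    [[15,8,0],[1,1,-40],1],
    [[18,10,0],[1.2,1.2,-50],1],
    [[20,11,1],[1.4,1.4,-60],1],
    [[22,12,2],[1.5,1.5,-70],1],
    [[23,12.2,3],[1.6,1.6,-80.5],1]
  ]
}}

```text
clock: 7.78
ee_pos: [0.5041, 0.1807, 0.1937]
orientation: [179.9, 0.0, 173.2]
force: [0.5, 0.6, -0.3]
gripper_width: 0.0911
```

```bash
python3 -c "
from h import *
go([.5035,.179,.052],172.5)"
```

```text
shift [ 0.04 -0.19 14.17] rot [0.07 0.01 0.66] at [0.5041 0.1807 0.1937] [179.9   0.  173.2] clk 7.78 w 0.0911 F [ 0.5  0.6 -0.3]
```

Call:
{"op": "move_arm", "data": {
  "commands": [
    [[0,-0.2,4],[0,0,0.7],1],
    [[0,-0.2,8],[0,0,0.7],1],
    [[0,-0.2,12],[0,0,0.7],1],
    [[0,-0.2,14.2],[0,0,0.7],1],
    [[0,-0.2,14.2],[0,0,0.7],1],
    [[0,-0.2,14.2],[0,0,0.7],0],
    [[0,-0.2,14.2],[0,0,0.7],-0.3]
  ]
}}

```text
clock: 8.65
ee_pos: [0.5047, 0.1795, 0.053]
orientation: [179.9, 0.1, 172.5]
force: [-0.2, -0.1, -0.6]
gripper_width: 0.074
```

Call:
{"op": "move_arm", "data": {
  "commands": [
    [[0,0,0],[0,0,0],-1],
    [[0,0,0],[0,0,0],-1],
    [[0,0,0],[0,0,0],-1],
    [[0,0,0],[0,0,0],-1]
  ]
}}

```text
clock: 9.15
ee_pos: [0.5047, 0.1794, 0.053]
orientation: [179.9, 0.1, 172.5]
force: [-0.3, -0.8, 0.4]
gripper_width: 0.0344
```

Call:
{"op": "move_arm", "data": {
  "commands": [
    [[0,0,0],[0,0,0],-1],
    [[0,0,0],[0,0,0],-1],
    [[0,0,0],[0,0,0],-1],
    [[0,0,0],[0,0,0],-1]
  ]
}}

```text
clock: 9.65
ee_pos: [0.5046, 0.1795, 0.0529]
orientation: [179.9, 0.1, 172.5]
force: [-0.1, 1.5, -0.2]
gripper_width: 0.0298
```

Call:
{"op": "move_arm", "data": {
  "commands": [
    [[0,0,-2],[0,0,0],-1],
    [[0,0,-5],[0,0,0],-1],
    [[0,0,-9],[0,0,0],-1],
    [[0,0,-13],[0,0,0],-1],
    [[0,0,-13],[0,0,0],-1]
  ]
}}

```text
clock: 10.28
ee_pos: [0.506, 0.1797, 0.1859]
orientation: [179.7, 0.5, 172.5]
force: [1.1, 0.2, -1.4]
gripper_width: 0.0301
```

```bash
python3 - <<'E'
from h import *
# fixture frame from first-picture points
g1a,g1b,g2a,g2b=map(np.array,([.5685,-.1555],[.4793,-.1449],[.5634,-.1973],[.4733,-.1873]))
for d in (g1a-g1b,g2a-g2b):print('yaw',np.degrees(np.arctan2(d[1],d[0])))
l=np.array([.5919,-.0804])-np.array([.5702,-.2766]);print('lip yaw',np.degrees(np.arctan2(-l[0],l[1])))
l=np.array([.7733,-.08])-np.array([.7434,-.3185]);print('plate yaw',np.degrees(np.arctan2(-l[0],l[1])))
l=np.array([.7733,-.08])-np.array([.4263,-.039]);print('plate side yaw',np.degrees(np.arctan2(l[1],l[0])))
# fresh measurement: lip and plate edges are taken from contour
c=cap('top');im=cv2.cvtColor(c['image'],cv2.COLOR_RGB2HSV);im2=c['image']
cv2.imwrite('pics/f.png',np.vstack([cv2.resize(cv2.convertScaleAbs(im2[145:280,320:425,::-1],alpha=1.5),None,fx=4.4,fy=4.4,interpolation=cv2.INTER_CUBIC)]))
go([.5,.18,.2],173)
E
```

```text
yaw -6.776910400376288
yaw -6.333212116329007
lip yaw -6.311343523697707
plate yaw -7.145712485913424
plate side yaw -6.738575701608155
shift [ 0.46  0.02 -1.62] rot [ 0.19  0.25 -0.51] at [0.5046 0.1792 0.1838] [179.8   0.3 172.5] clk 10.32 w 0.0298 F [-0.3  0.3 -1.4]
```

View pics/f.png

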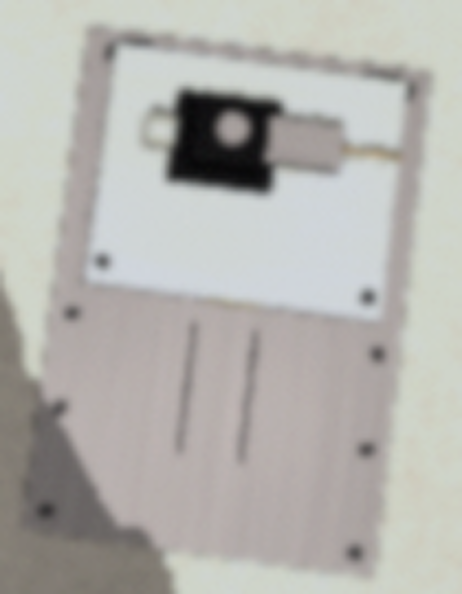

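```bash
python3 - <<'E'
from h import *
c=cap('top');T=lambda x,y,z:ray(c,(320+x/4.4,145+y/4.4),z)
print('lip',(T(84,283,.032)+T(382,320,.032))/2,'guides',T(225,327,.008),T(210,456,.008))
go([.459,-.164,.13],173.4)
E
```

```text
lip [ 0.58072882 -0.17873203  0.032     ] guides [ 0.56536357 -0.17616967  0.008     ] [ 0.47772678 -0.16608496  0.008     ]
shift [ -0.04 -34.59   5.17] rot [ 0.11  0.09 -0.92] at [0.5037 0.1789 0.1824] [1.799e+02 1.000e-01 1.725e+02] clk 10.38 w 0.0299 F [-0.8 -0.5 -2.4]
```

Call:
{"op": "move_arm", "data": {
  "commands": [
    [[0,-4,0],[0,0,0],-1],
    [[0,-9,0],[0,0,-0.9],-1],
    [[0,-14,0],[0,0,-0.9],-1],
    [[0,-19,0],[0,0,-0.9],-1],
    [[0,-24,1],[0,0,-0.9],-1],
    [[0,-29,3],[0,0,-0.9],-1],
    [[0,-34.6,5],[0,0,-0.9],-1],
    [[0,-34.6,5],[0,0,-0.9],-1]
  ]
}}

```text
clock: 11.38
ee_pos: [0.4557, -0.1663, 0.1285]
orientation: [179.8, -0.3, 173.1]
force: [-0.8, -1.0, -0.6]
gripper_width: 0.0298
```

```bash
python3 - <<'E'
from h import *
go([.459,-.1645,.043],173.4)
c=cap('top');cv2.imwrite('pics/g.png',cv2.resize(cv2.convertScaleAbs(c['image'][145:325,290:450,::-1],alpha=1.5),None,fx=3.3,fy=3.3,interpolation=cv2.INTER_CUBIC))
im=cv2.cvtColor(c['image'],cv2.COLOR_RGB2HSV)
m=cv2.inRange(im,(3,150,50),(16,255,255));m[:,:330]=0;m[:,410:]=0;ys,xs=np.nonzero(m)
print(xs.min(),xs.max(),ys.min(),ys.max(),len(xs))
E
```

```text
shift [-0.35  0.19  8.55] rot [ 0.17 -0.32 -0.32] at [ 0.4557 -0.1663  0.1285] [179.8  -0.3 173.1] clk 11.38 w 0.0298 F [-0.8 -1.  -0.6]
370 379 224 229 38
```

View pics/g.png

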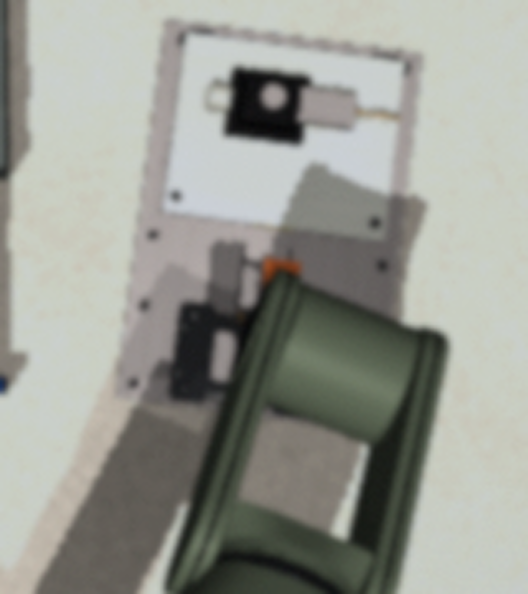

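The held wedge's orange nose shows at crop (283,260), level and pointing at the middle of the lip; the drawer is still open. I'll lower it onto the plate.

Call:
{"op": "move_arm", "data": {
  "commands": [
    [[-0.2,0.1,3],[0.2,-0.3,-0.3],-1],
    [[-0.3,0.2,5],[0.2,-0.3,-0.3],-1],
    [[-0.3,0.2,7],[0.2,-0.3,-0.3],-1],
    [[-0.3,0.2,8.3],[0.2,-0.3,-0.3],-1],
    [[-0.3,0.2,8.5],[0.2,-0.3,-0.3],-1],
    [[-0.3,0.2,8.7],[0.2,-0.3,-0.3],-1]
  ]
}}

```text
clock: 12.18
ee_pos: [0.46, -0.1626, 0.0427]
orientation: [-180.0, 0.1, 173.5]
force: [-0.6, -0.7, -1.2]
gripper_width: 0.0302
```

```bash
python3 - <<'E'
from h import *
go([.459,-.1645,.039],173.4)
c=cap('top');cv2.imwrite('pics/g2.png',cv2.resize(cv2.convertScaleAbs(c['image'][145:325,290:450,::-1],alpha=1.5),None,fx=3.3,fy=3.3))
im=cv2.cvtColor(c['image'],cv2.COLOR_RGB2HSV)
m=cv2.inRange(im,(3,120,40),(18,255,255));m[:,:330]=0;m[:,410:]=0;ys,xs=np.nonzero(m)
print(xs.min(),xs.max(),ys.min(),ys.max(),len(xs))
t=ys<ys.min()+3;print('nose',ray(c,(xs[t].mean(),ys.min()),.013))
E
```

```text
shift [ 0.08 -0.2   0.37] rot [-0.01  0.13  0.1 ] at [ 0.46   -0.1626  0.0427] [-1.800e+02  1.000e-01  1.735e+02] clk 12.18 w 0.0302 F [-0.6 -0.7 -1.2]
366 375 224 231 55
nose [ 0.55092494 -0.17281476  0.013     ]
```

Call:
{"op": "move_arm", "data": {
  "commands": [
    [[0,-0.2,0.2],[0,0.1,0],-1],
    [[0,-0.2,0.4],[0,0.1,0],-1],
    [[0,-0.2,0.4],[0,0.1,0],-1]
  ]
}}

```text
clock: 12.6
ee_pos: [0.46, -0.165, 0.0389]
orientation: [-180.0, 0.1, 173.5]
force: [-0.3, -0.8, -0.5]
gripper_width: 0.0299
```

Call:
{"op": "move_arm", "data": {
  "commands": [
    [[0,0,0.1],[0,0,0],-1],
    [[0,0,0.2],[0,0,0],-1],
    [[0,0,0.2],[0,0,0],-1]
  ]
}}

```text
clock: 12.98
ee_pos: [0.4601, -0.165, 0.0389]
orientation: [-180.0, 0.1, 173.5]
force: [-3.8, 2.3, 16.3]
gripper_width: 0.0296
```

Call:
{"op": "move_arm", "data": {
  "commands": [
    [[-1,0,0.05],[0,0,0],-1],
    [[-2,0,0.05],[0,0,0],-1],
    [[-3,0,0.05],[0,0,0],-1],
    [[-4,0,0.05],[0,0,0],-1],
    [[-5,0,0.05],[0,0,0],-1],
    [[-6,0,0.05],[0,0,0],-1],
    [[-6.8,0,0.05],[0,0,0],-1],
    [[-6.8,0,0.05],[0,0,0],-1]
  ]
}}

```text
clock: 13.98
ee_pos: [0.5279, -0.1727, 0.0389]
orientation: [-180.0, 0.1, 173.5]
force: [-2.5, 0.4, 6.6]
gripper_width: 0.03
```

```bash
python3 - <<'E'
from h import *
u=np.array([.9934,-.1149,0]);L=np.array([.5808,-.1787,0])
s=robot.get_obs();d=s['ee_pos']-L;print('TCP along',d@u*1000,'lat',d@np.array([.1149,.9934,0])*1000)
f=L-.028*u;f[2]=.0389;go(f,173.4)
E
```

```text
TCP along -53.28598425079329 lat -0.14338264814583326
shift [-2.53  0.01  0.  ] rot [-0.03  0.07  0.08] at [ 0.5279 -0.1727  0.0389] [-1.800e+02  1.000e-01  1.735e+02] clk 13.97 w 0.03 F [-2.5  0.4  6.6]
```

Call:
{"op": "move_arm", "data": {
  "commands": [
    [[-0.2,0,0.05],[0,0,0],-1],
    [[-0.4,0,0.05],[0,0,0],-1],
    [[-0.6,0,0.05],[0,0,0],-1],
    [[-0.8,0,0.05],[0,0,0],-1],
    [[-1,0,0.05],[0,0,0],-1],
    [[-1,0,0.05],[0,0,0],-1]
  ]
}}

```text
clock: 14.72
ee_pos: [0.5356, -0.1735, 0.0389]
orientation: [-180.0, -0.2, 173.5]
force: [-9.0, 0.7, 11.0]
gripper_width: 0.0297
```

Call:
{"op": "move_arm", "data": {
  "commands": [
    [[-0.2,0,0.05],[0,0,0],-1],
    [[-0.4,0,0.05],[0,0,0],-1],
    [[-0.6,0,0.05],[0,0,0],-1],
    [[-0.8,0,0.05],[0,0,0],-1],
    [[-0.8,0,0.05],[0,0,0],-1]
  ]
}}

```text
clock: 15.35
ee_pos: [0.5365, -0.1735, 0.0386]
orientation: [179.9, -1.2, 173.6]
force: [-17.9, 0.5, 19.2]
gripper_width: 0.0301
```

```bash
python3 - <<'E'
from h import *
f=np.array([.553,-.1755,.0389]);go(f,173.4)
import glob
a=cap('scene');b=cap('top')
r0=cv2.imread('pics/s0.png')
fx=lambda i,x,y,w,h:cv2.resize(cv2.convertScaleAbs(i[y:y+h,x:x+w],alpha=1.5),None,fx=4,fy=4,interpolation=cv2.INTER_CUBIC)
cv2.imwrite('pics/e.png',np.vstack([np.hstack([fx(r0,245,140,95,70),fx(a['image'][:,:,::-1],245,140,95,70)]),np.hstack([fx(cv2.imread('pics/t0.png'),330,150,95,70),fx(b['image'][:,:,::-1],330,150,95,70)])]))
E
```

```text
shift [-1.66 -0.02 -0.06] rot [ 0.05 -1.16  0.16] at [ 0.5365 -0.1735  0.0386] [179.9  -1.2 173.6] clk 15.35 w 0.0301 F [-17.9   0.5  19.2]
```

View pics/e.png

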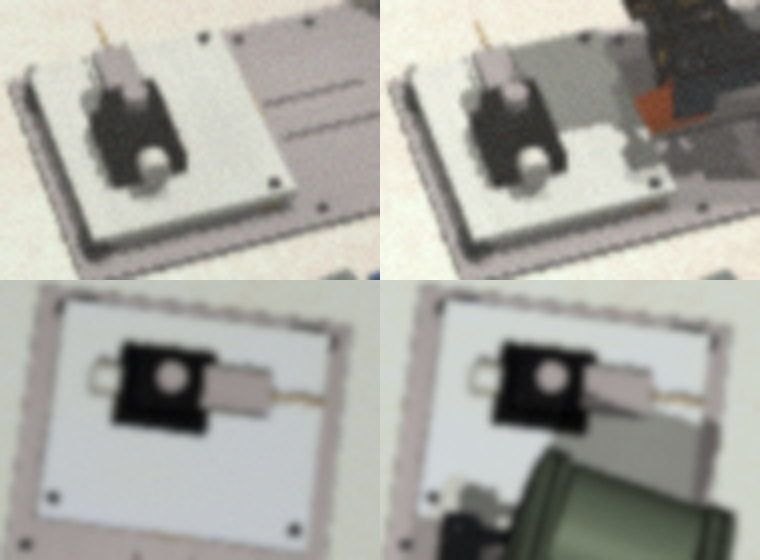

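The wedge nose is under the lip, with the orange ramp at crop (660,110). It stalls from pressing down too hard (19 N), so I'll take off the downward load, level the tool and push on.

Call:
{"op": "move_arm", "data": {
  "commands": [
    [[-0.5,0,-0.1],[0,-1.2,0],-1],
    [[-0.9,0,-0.1],[0,-1.2,0],-1],
    [[-1.2,0,-0.1],[0,-1.2,0],-1],
    [[-1.4,0,-0.1],[0,-1.2,0],-1],
    [[-1.4,0,-0.1],[0,-1.2,0],-1]
  ]
}}

```text
clock: 16.08
ee_pos: [0.5444, -0.1738, 0.0386]
orientation: [179.9, -0.8, 173.6]
force: [-13.1, 2.0, 10.6]
gripper_width: 0.0299
```

Call:
{"op": "move_arm", "data": {
  "commands": [
    [[-0.5,0,-0.1],[0,-0.8,0],-1],
    [[-0.9,0,-0.1],[0,-0.8,0],-1],
    [[-1.2,0,-0.1],[0,-0.8,0],-1],
    [[-1.3,0,-0.1],[0,-0.8,0],-1],
    [[-1.3,0,-0.1],[0,-0.8,0],-1]
  ]
}}

```text
clock: 16.7
ee_pos: [0.5515, -0.1741, 0.0386]
orientation: [179.8, -0.8, 173.6]
force: [-13.1, 1.5, 9.8]
gripper_width: 0.0299
```

```bash
python3 - <<'E'
from h import *
f=np.array([.553,-.1755,.0389]);go(f,173.4)
a=cap('scene');r0=cv2.imread('pics/s0.png');A=a['image'][:,:,::-1]
cv2.imwrite('pics/s9.png',A)
# predicted shift of the lip left corner for 4 mm lift
u=np.array([.9934,-.1149,0]);v=np.array([.1149,.9934,0]);L=np.array([.5808,-.1787,.0])
for dz in(0,.004):print(dz,[np.round(proj(a,L+s*.1*v+[0,0,.032+dz]),2) for s in(1,-1)], np.round(proj(a,L+.03*u+.08*v+[0,0,.032+dz]),2))
g=lambda i:cv2.cvtColor(np.ascontiguousarray(i),cv2.COLOR_BGR2GRAY).astype(np.float32)
# patches: lip-left corner with screw; plate corner reference; far hinge
for n,(x,y,w,h) in dict(lipscrew=(305,176,17,16),plate=(318,182,16,16),cap=(250,117,22,20)).items():
    w0=cv2.createHanningWindow((w,h),cv2.CV_32F)
    print(n,cv2.phaseCorrelate(g(r0[y:y+h,x:x+w]),g(A[y:y+h,x:x+w]),w0))
E
```

```text
shift [-0.16 -0.12 -0.03] rot [ 0.22 -0.78  0.24] at [ 0.5515 -0.1741  0.0386] [179.8  -0.8 173.6] clk 16.7 w 0.0299 F [-13.1   1.5   9.8]
0 [array([318.73, 186.47]), array([298.46, 146.23])] [307.6  184.44]
0.004 [array([318.75, 185.58]), array([298.44, 145.34])] [307.59 183.55]
lipscrew ((0.25585713779071817, 0.10221123121332187), 1.0231206510215998)
plate ((-0.04999071261202026, 0.11313076324698912), 0.7885727444663644)
cap ((0.025404424844811757, -0.15638137966452526), 0.8382854387164116)
```

```bash
python3 - <<'E'
from h import *
A=np.mean([cap('scene')['image'].astype(np.float32) for _ in range(6)],0)[:,:,::-1]
r0=cv2.imread('pics/s0.png').astype(np.float32)
fx=lambda i:cv2.resize(np.clip(i[150:200,255:325]*1.5,0,255).astype(np.uint8),None,fx=5.6,fy=8,interpolation=cv2.INTER_CUBIC)
cv2.imwrite('pics/e2.png',np.hstack([fx(r0),fx(A)]))
# vertical edge of platform's left side (bright top -> dark side), sub-pixel by column
for n,i in(('before',r0),('now',A)):
    y=[]
    for x in range(272,318,4):
        g=i[150:206,x:x+2].mean((1,2));d=-np.diff(g);yy=np.arange(55)
        # expected edge row
        ex=186.5-(318.7-x)*0.0
        k=np.argmax(d);w=np.clip(d[max(k-2,0):k+3],0,None);y.append(round(150.5+np.dot(np.arange(max(k-2,0),k+3)[:len(w)],w)/w.sum(),2))
    print(n,y)
E
```

```text
before [np.float64(198.95), np.float64(197.68), np.float64(196.64), np.float64(195.69), np.float64(194.7), np.float64(193.71), np.float64(192.65), np.float64(191.72), np.float64(190.78), np.float64(189.7), np.float64(183.83), np.float64(187.36)]
now [np.float64(198.86), np.float64(197.67), np.float64(196.57), np.float64(195.54), np.float64(194.54), np.float64(193.49), np.float64(192.38), np.float64(191.37), np.float64(190.38), np.float64(189.14), np.float64(183.62), np.float64(186.64)]
```

View pics/e2.png

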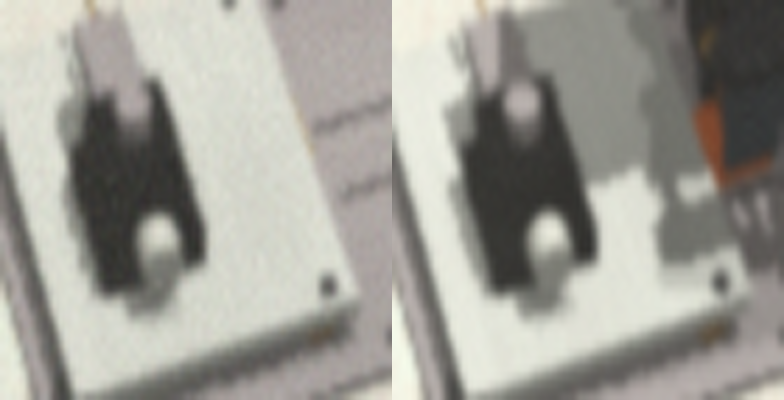

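The platform's edge shift grows steadily from 0 at the hinge to 0.7 px at the lip, so the lip has lifted about 3 mm. I'll add a small push, settle, and check for creep.

Call:
{"op": "move_arm", "data": {
  "commands": [
    [[-0.5,0,0],[0,-0.6,0],-1],
    [[-0.8,0,0],[0,-0.6,0],-1],
    [[-0.8,0,0],[0,-0.6,0],-1],
    [[-0.5,0,0],[0,-0.6,0],-1],
    [[-0.5,0,0],[0,-0.6,0],-1],
    [[-0.5,0,0],[0,-0.6,0],-1]
  ]
}}

```text
clock: 17.8
ee_pos: [0.553, -0.1741, 0.0385]
orientation: [179.7, -0.7, 173.7]
force: [-8.6, 0.4, 9.5]
gripper_width: 0.0301
```

```bash
python3 - <<'E'
from h import *
f=np.array([.553,-.1755,.0389]);go(f,173.4)
A=np.mean([cap('scene')['image'].astype(np.float32) for _ in range(10)],0)[:,:,::-1]
go(f,173.4)
r0=cv2.imread('pics/s0.png').astype(np.float32)
X=[];Y=[]
for n,i in(('before',r0),('now',A)):
    y=[]
    for x in range(270,318):
        e=int(round(198.9-(x-272)*.2545))-150
        g=i[150:210,x:x+2].mean((1,2));d=-np.diff(g);a=max(e-3,0);w=np.clip(d[a:e+4],0,None)
        k=a+np.argmax(d[a:e+4]);w=np.clip(d[k-2:k+3],0,None);y.append(np.arange(k-2,k+3)@w/w.sum())
    Y.append(y)
x=np.arange(270,318);s=np.array(Y[0])-Y[1];p=np.polyfit(x,s,1);print(s.round(2)[::4],'lip lift mm',np.polyval(p,318.7)/.2225)
b=cap('top');im=cv2.cvtColor(b['image'],cv2.COLOR_RGB2HSV)
h=cv2.inRange(im,(105,120,30),(125,255,255));ys,xs=np.nonzero(h[:,200:300]);print('blue front px rows',ys.min(),ys.max(), ray(b,(250,np.median(ys)),.083))
E
```

```text
shift [-0.02 -0.14 -0.04] rot [ 0.26 -0.68  0.28] at [ 0.553  -0.1741  0.0385] [179.7  -0.7 173.7] clk 17.8 w 0.0301 F [-8.6  0.4  9.5]
shift [-0.01 -0.14 -0.04] rot [ 0.26 -0.68  0.28] at [ 0.553  -0.1741  0.0386] [179.7  -0.7 173.7] clk 18.3 w 0.03 F [-9.   0.3 10. ]
[-0.11  0.35  0.33  0.35  0.22  0.5   0.48  0.4   0.37  0.66  0.27  0.02] lip lift mm 2.4553012098723976
blue front px rows 260 264 [0.434675   0.17235424 0.083     ]
```

```bash
python3 -c "
from h import *
print(robot.hand_in())"
```

```text
the job is handed in; nothing more can be done
None
```

I handed the job in at about 18.3 s of the 54 s allowed. The wedge is under the lip and still gripped, and the lip is off its studs. No verdict is reported, so what follows is from my own checks.

- **Drawer:** I pulled it by its bar until it hit the stop at about 43 N. In the last top picture it was still open, with its front at x ≈ 0.43 m; the handle had come out about 165–170 mm.
- **Wedge:** I gripped it at 30 mm opening, set it down on the base plate and pushed it straight in under the middle of the lip. It stalled once because I was pressing down too hard (about 19 N); I eased the load and pushed on.
- **Last pose:** The arm held still for 0.5 s before hand-in. The block was about 28 mm short of the lip line, so the nose was about 65 mm under it. It was under 2 mm off the middle, the tool was tilted about 0.7° and the heading was within 0.5°. The arm was still pushing with about 9 N and pressing down with about 10 N.
- **Lip lift:** My estimates disagree. Arm travel gives about 4 mm. An edge comparison just before the final 1.5 mm push gave about 3 mm. The last image fit gave 2.5 mm, but it was noisy because of shadow and outliers at its ends. All three are within the judged 1.5 to 6.5 mm.

I did not measure the contact forces between the wedge, platform and plate one by one. I also did not measure the caps or screwdriver again at the end; the arm stayed well away from them throughout.

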